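# Prop the job pad on the folding reading stand

### The job

Get the job pad ready to read at the bench: swing the wire bail of the little folding stand up and over until it stops against its back stop. Then take the job pad out of the wooden sorter and lean it on the stand, upright with its cover to the front and centred: set its foot down gently behind the two front hooks while you still hold it, tip it back onto the bail and let go. Leave the lens pouches in the sorter and the other things on the bench as they are.

Things in the scene. Friction and masses are not known exactly. Their poses are not given: they have to be found in the camera images.
- stand: Folding stand of grey sheet metal, fixed. Base 130 (x) x 136 (y) mm, top at z = 6 mm. Origin 2 mm over the bench under its middle; -x front, z up. Two hooks 16 mm wide at y = -44 and +44 mm: rear faces x = -45 mm, tops 25 mm high. Behind them a 9 mm hinge rod along y at x = -16, z = 12 mm, its lugs (y = -50, +50) 19 mm high. The gap from hooks to rod is the trough for the pad's foot.
- trough (a point): Point on top of the base plate in the middle of the trough, at x = -33, y = 0, z = 6 mm of the stand; axes as the stand's.
- bail (a joint): Angle of the stand's wire bail about the hinge rod: 0 folded flat to the front (reaching out between the hooks), 1.57 straight up, 1.97 leaning back against its stop, where it belongs in use. It has a little friction and stays where it is left.
- bail_bar (a point): Middle of the bail's cross bar, 85 mm from the hinge axis. The bar runs along the stand's y; a grey sleeve 10 mm thick and 44 mm long covers it. The 6 mm wire legs lie at y = -30 and +30 mm of the stand, nothing between them.
- sorter: Beech sorter, fixed: base 115 (x) x 140 (y) mm, 10 mm thick, five upright panels 5 mm thick, 24 mm apart in x, making four pockets 19 mm wide. Panels 80 mm high, the rear one 105 mm; low rails 34 mm high close the ends. Origin 2 mm over the bench under its middle, +x to its rear.
- job_pad: Purple spiral-bound pad, a stiff slab 148 x 103 (109 with the spiral) x 11 mm, 0.11 kg, standing on its short edge in one of the sorter's pockets, cover to the sorter's front. Origin at the middle of its back face: x along its 148 mm length towards its top (up), y across its width towards the spiral edge, z out of the cover.
- pad_top (a point): Middle of the pad's upper short edge, mid-thickness (axes as the pad's).
- pad_foot (a point): Middle of the pad's lower short edge, mid-thickness, 146 mm from pad_top (axes as the pad's).
- pouch_a: Lens pouch, 66 x 118 x 8 mm, standing on its long edge in a pocket of the sorter, top 76 mm above the bench. Stays there.
- pouch_b: Another lens pouch of the same size in another pocket. Stays there.
- mug: Spotted mug, 78 mm wide, 93 mm high. Bystander; origin under it.
- spectacles: Folded brown spectacles, 43 x 140 x 12 mm, lying on the bench. Bystander.
- lens_blank: Round clear lens blank, 68 mm across, 8 mm thick. Bystander.
- pen: Blue pen, 128 mm long, lying on the bench. Bystander.
- tape_roll: Roll of tape lying flat, 105 mm across, 25 mm high. Bystander.
- spray_cleaner: White bottle with a blue cap, 42 mm thick, 155 mm high. Bystander.

How it is judged (in metres and radians):
On the way, in this order (a step that is already met when the one before it is completed fails the run):
1. the bail is swung up and back to its stop (joint above 1.85 rad) (value of joint bail above 1.85 rad), for 0.2 s.
2. the pad's foot stands in the trough behind the hooks while the fingers still hold the pad (contact force between job_pad and the fingers above 0.3 N and contact force between job_pad and stand above 0.1 N and x of pad_foot in the frame of stand between -0.045 and -0.016 m and z of pad_foot in the frame of stand below 0.016 m), for 0.1 s.
At the end, for the whole second after the job is handed in: Bail above 1.8 rad; the pad's foot is down in the trough, centred within 15 mm and square within 0.15 rad; the pad leans back 0.26 to 0.64 rad from upright on the bail, same end up as in the sorter, cover to the front; released and at rest (value of joint bail above 1.8 rad and x of pad_foot in the frame of stand between -0.045 and -0.016 m and y of pad_foot in the frame of stand between -0.015 and 0.015 m and z of pad_foot in the frame of stand below 0.014 m and angle between job_pad's own x axis and vertical between 0.26 and 0.64 rad and angle between job_pad's own z axis and vertical between 0.9 and 1.35 rad and angle between the y axis of job_pad and the y axis of stand, either way round below 0.15 rad and contact force between job_pad and stand above 0.3 N and contact force between job_pad and the fingers below 0.02 N and linear speed of job_pad below 0.01 m/s and angular speed of job_pad below 0.05 rad/s); the robot touches nothing.
It fails at once if the pad is knocked or pressed hard against the stand (over 40 N) (contact force between job_pad and stand above 40 N).
It fails at once if a lens pouch is disturbed in the sorter (over 25 mm) (distance of any of pouch_a, pouch_b from where it was at the start of the episode above 0.025 m).
It fails at once if a bystander is moved by more than 25 mm (distance of any of mug, spectacles, lens_blank, pen, tape_roll, spray_cleaner from where it was at the start of the episode above 0.025 m).
It also fails if it takes over 61 s, if anything falls off the work surface, if the arm or the gripper's body presses on something with over 40 N, if the wrist force passes 120 N, or if a joint passes its speed limit or range.

### The arm

A 6-joint arm with a two-finger parallel gripper is mounted at the origin on a cart in front of the work surface, level with it; the furniture and walls round the work are solid. World frame = base frame: x ahead of the robot, y to its left, z up, the work surface at z = 0. Lengths are in mm, angles in rad, forces in N, time in s.
With the tool pointing down it reaches from about 350 to 875 mm from the base axis. Payload 4.2 kg.
Tool frame: the origin (TCP) lies midway between the tips of the shut fingers; the grasp point (between the pads) lies 19 mm behind it (arm.tcp_to_grasp is the distance from the TCP to the grasp point, in mm); z points along the fingers, y is the line along which they close (so a half turn about z gives the same grasp; the last joint's range is limited). The gripper opens to 85 mm and grips with 20 to 120 N. Pads are 22 mm wide; open, the fingers measure 114 mm over their backs; the gripper's body (76 mm by 85 mm) begins 54 mm behind the grasp point. The pads swing forward as they close: fully open they stand 13 mm farther back than shut.
Start: joints at [1.385, 0.385, 0.008, 0, -1.194, -0.259], TCP at [268.89, 564.179, 231.312] pointing down, gripper open.
Joint ranges: [-3.14, 3.14], [-1.21, 2.06], [-1.07, 1.41], [-3.16, 2.05], [-2.99, -0.16], [-3.1, 3.1]. Speed limits (rad/s): [2.79, 2.79, 3.14, 3.14, 3.14, 3.14].

### API

Orientations are given as a unit quaternion [x, y, z, w].
In Python, from bench import arm, get_image gives the robot as it stands.
- The arm moves only by the tool drive_tool, never from a script. Its argument "deltas" is a list of rows, each a list of 2 entries, a list of its own where there are three numbers: the shift along the tool's x, y, z in cm, then the turn, a rotation vector about the tool's x, y, z in degrees. In form: [[[x, y, z], [ax, ay, az]], ...]. A call has 1 to 12 rows; each row shifts and turns the commanded pose from where the row before left it, along the tool's axes as they then stand; what a row does not reach is not made up. A row lasts 1/10 s, in which the tool goes at most 50 mm and 8.59 degrees, less where a joint would pass 70% of its speed; a pose out of reach is approached as far as the arm can. A call with a gripper value outside its range is refused whole. "claw" is the finger opening in cm, from 0 to 8.54, set as the call begins (left out, the last holds). The fingers move at their own pace and stop on an object; the grip force is fixed at half the most. Time passes only in rows, so rows that do not move let the fingers close. It gives the time, the measured TCP pose, the force, the opening and the grip force at its end, in the units of the state.
- arm.read_state(): the state, without advancing time (a new reading comes with each control period).
- get_image(name): name is "scene" or "top"; returns a dict with "img" (420x560x3 uint8, red, green, blue), "fx", "fy", "cx", "cy" (pixels), "eye" and "orientation" of the camera in the world. Camera axes: x right, y down, z forward; pixel columns grow to the right and rows downward; lengths in mm; the calibration is good to about 2 mm. A picture is of the moment at which its call begins. There is no depth.
- arm.job_done(): hands the job in; it is judged then, once.
The state is a dict: "clock": time; "joints": joint angles; "joint_vel": joint speeds; "joint_efforts": joint torques, N m; "position": TCP position; "ee_rot": TCP orientation; "contact_force": force on the tool from outside, world axes, zero at the start; "wrist_torque": the same for the moment, N m; "gripper_width": finger opening in mm; "grasp_force": force on a finger pad.
Only numpy, scipy, OpenCV 4.12 (cv2) and the standard library are available. Lean on these libraries where they do the work, as an engineer would, in place of code of your own. Each camera call takes 0.05 s, during which the arm holds its last target. There are 200 camera calls.

## Working session

There is one attempt and no reset: what is moved stays moved. The work goes in short steps, Python scripts to look and compute and a tool call to move; the robot and the scene stay as the last step left them, time stands still between calls to the robot, and variables do not carry over. Pictures are saved under pics/ and viewed, at most 10 in all, crops included, and the job is handed in when it is done.

Besides the shell and the picture viewer there is one more tool, called as name([rows], argument=value, ...), one row to a line, values as JSON. drive_tool: Moves the arm, as the interface text tells. Its arguments: {"type":"object","properties":{"deltas":{"type":"array"},"claw":{"type":"number"}},"required":["deltas"]}

```bash
mkdir -p pics
cat > h.py <<'E'
import numpy as np,cv2
from scipy.spatial.transform import Rotation as R
from bench import arm,get_image
def snap(n,f):
    d=get_image(n); cv2.imwrite('pics/'+f,d['img'][:,:,::-1]); return d
def ray(d,u,v):
    r=R.from_quat(d['orientation']).apply([(u-d['cx'])/d['fx'],(v-d['cy'])/d['fy'],1]); return np.array(d['eye']),r
def onz(d,u,v,z):
    e,r=ray(d,u,v); return e+r*(z-e[2])/r[2]
def tri(d1,p1,d2,p2):
    e,a=ray(d1,*p1); f,b=ray(d2,*p2); a/=np.linalg.norm(a); b/=np.linalg.norm(b)
    s=np.linalg.lstsq(np.c_[a,-b],f-e,rcond=None)[0]; P=e+a*s[0];Q=f+b*s[1]
    return (P+Q)/2,np.linalg.norm(P-Q)
def proj(d,P):
    c=R.from_quat(d['orientation']).inv().apply(np.array(P)-d['eye']); return d['fx']*c[...,0]/c[...,2]+d['cx'],d['fy']*c[...,1]/c[...,2]+d['cy']
E
python3 - <<'E'
from h import *
np.set_printoptions(suppress=True,precision=3)
for n in('scene','top'):
    d=snap(n,n+'0.png'); print(n,{k:v for k,v in d.items() if k!='img'})
    import pickle; pickle.dump(d,open(n+'0.pkl','wb'))
print(arm.read_state())
E
```

```text
scene {'fx': 442.1607378197357, 'fy': 442.1607378197357, 'cx': 278.5772797700699, 'cy': 215.7984785039013, 'eye': array([-788.695,  821.314,  879.067]), 'orientation': array([-0.417,  0.734, -0.469,  0.26 ])}
top {'fx': 495.3078285807531, 'fy': 495.3078285807531, 'cx': 278.71315088808433, 'cy': 209.1493516936271, 'eye': array([ 117.454,  102.522, 1714.586]), 'orientation': array([-0.609,  0.78 , -0.11 ,  0.092])}
{'clock': 0.1, 'joints': array([ 1.385,  0.386,  0.007, -0.   , -1.194, -0.259]), 'joint_vel': array([ 0.001, -0.002,  0.005,  0.002,  0.001,  0.   ]), 'joint_efforts': array([ -0.001, -39.332,  18.893,   4.198,  -0.003,   0.   ]), 'position': array([268.697, 563.718, 230.31 ]), 'ee_rot': array([ 0.975, -0.221, -0.   ,  0.001]), 'contact_force': array([ 0.714,  0.205, -0.677]), 'wrist_torque': array([-0.015,  0.029,  0.03 ]), 'grasp_force': 0.0, 'gripper_width': 85.5975198141465}
```

View pics/scene0.png

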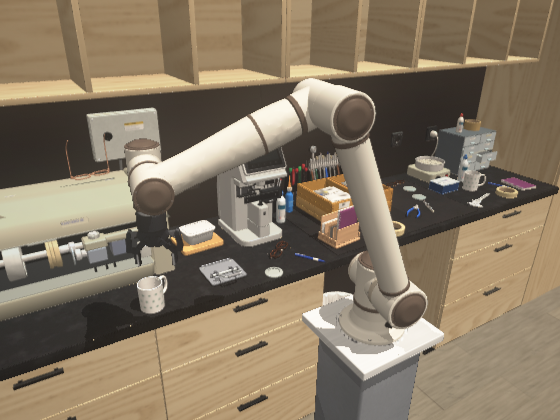

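View pics/top0.png

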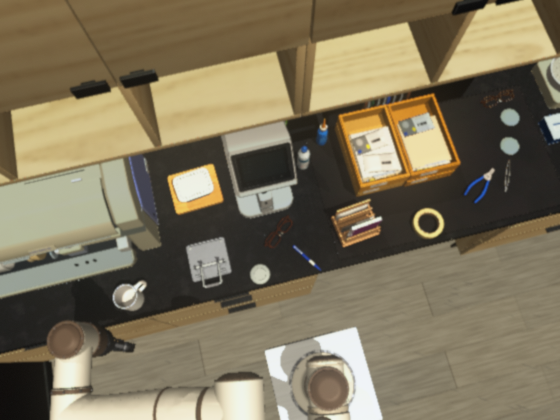

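The scene image shows the stand near (222,272) and the sorter with the purple pad near (345,225). In the top image they are near (208,260) and (357,222). I'll zoom in on both.

Run:
```python
import cv2,numpy as np
s=cv2.imread('pics/scene0.png');t=cv2.imread('pics/top0.png')
def c(i,x,y,w=66,h=50): return cv2.resize(i[y:y+h,x:x+w],(396,300),interpolation=cv2.INTER_CUBIC)
cv2.imwrite('pics/z0.png',np.vstack([np.hstack([c(s,190,250),c(s,312,197)]),np.hstack([c(t,176,235),c(t,325,195)])]))
```

```text
(no output)
```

View pics/z0.png

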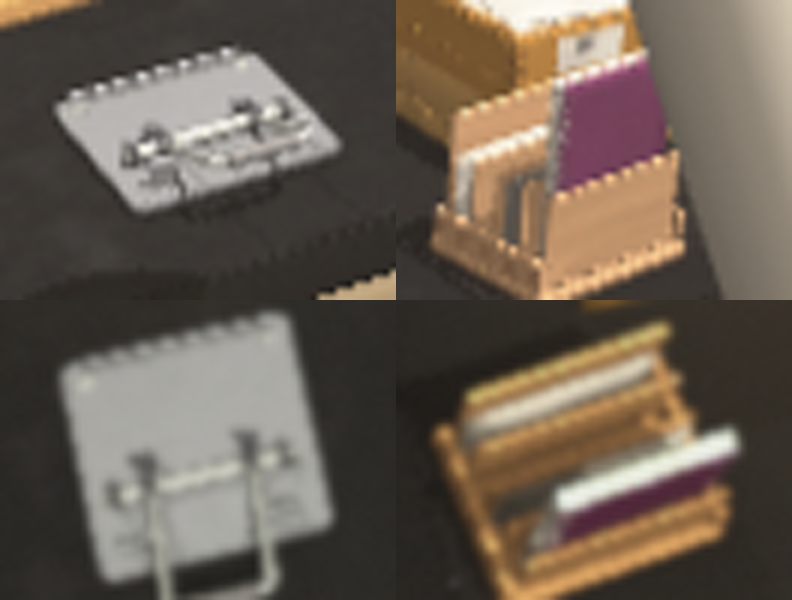

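The crops show the stand with its bail folded to the front, towards the robot, and the jagged edge at the rear. The pad's white top edge runs from about (418,226) to (448,217) in the top image, but in the scene image the arm hides the pad's right end. I'll measure the stand now and the pad once the arm has moved.

```bash
python3 - <<'E'
from h import *
import pickle
np.set_printoptions(suppress=True,precision=1)
D={n:pickle.load(open(n+'0.pkl','rb')) for n in('scene','top')}
for n,(x,y,w,h) in {'scene':(190,250,66,50),'top':(176,230,66,60)}.items():
    im=cv2.resize(D[n]['img'][y:y+h,x:x+w],None,fx=8,fy=8,interpolation=cv2.INTER_CUBIC)
    g=im.min(2); m=(g>100).astype(np.uint8)
    m=cv2.morphologyEx(m,cv2.MORPH_CLOSE,np.ones((25,25)),borderType=cv2.BORDER_CONSTANT)
    m=cv2.morphologyEx(m,cv2.MORPH_OPEN,cv2.getStructuringElement(cv2.MORPH_ELLIPSE,(95,95) if n=='top' else (61,61)))
    c=max(cv2.findContours(m,0,2)[0],key=cv2.contourArea)[:,0]
    px=(c+.5)/8+[x,y]-.5
    P=np.array([onz(D[n],u,v,8) for u,v in px])[:,:2].astype(np.float32)
    r=cv2.minAreaRect(P); print(n,r,cv2.boxPoints(r).tolist())
E
python3 -c "
from scipy.spatial.transform import Rotation as R
print(R.from_quat([0.975,-0.221,0,.001]).as_matrix())"
```

```text
scene ((498.34429931640625, 276.8974609375), (146.0381622314453, 138.99667358398438), 0.286350816488266) [[424.97882080078125, 346.0299987792969], [425.6734619140625, 207.03506469726562], [571.7097778320312, 207.76492309570312], [571.01513671875, 346.7598571777344]]
top ((495.2213134765625, 278.62457275390625), (135.0311279296875, 137.8819122314453), 0.09792881458997726) [[427.5880126953125, 347.4500427246094], [427.82366943359375, 209.5683135986328], [562.8546142578125, 209.79910278320312], [562.6189575195312, 347.68084716796875]]
[[ 9.02265908e-01 -4.31179819e-01 -4.42235712e-04]
 [-4.31179819e-01 -9.02263907e-01 -1.95103990e-03]
 [ 4.42235712e-04  1.95103990e-03 -9.99997999e-01]]
```

Run:
```python
from h import *
import pickle
np.set_printoptions(suppress=True,precision=1)
S,T=[pickle.load(open(n+'0.pkl','rb')) for n in('scene','top')]
C=np.array([496,278,2.])
for P in [(-101,0,12),(-101,22,12),(-101,-22,12),(-45,44,25),(-45,-44,25),(-16,50,19),(-16,-50,19),(-65,68,6),(65,68,6)]:
    for d,o in((S,(190,250)),(T,(176,235))):
        u=np.array(proj(d,C+P)); print(P,u,(u-o)*6,end=' ')
    print()
print('sorter',onz(T,357,223,80)); 
for d in(S,T): print(proj(d,np.array([onz(T,357,223,80)])))
# enlarged bail crop
def c(d,x,y,w=48,h=36): return cv2.resize(d['img'][y:y+h,x:x+w,::-1],(384,288),interpolation=cv2.INTER_CUBIC)
cv2.imwrite('pics/z1.png',np.hstack([c(S,200,262),c(T,188,260)]))
```

```text
(-101, 0, 12) [233.9 282.5] [263.6 195.2] (-101, 0, 12) [214.  286.6] [227.9 309.8] 
(-101, 22, 12) [228.2 284.3] [229.1 206.1] (-101, 22, 12) [207.7 288.2] [190.2 319.3] 
(-101, -22, 12) [239.6 280.8] [297.6 184.5] (-101, -22, 12) [220.3 285.1] [265.6 300.5] 
(-45, 44, 25) [215.5 275.3] [153.1 151.6] (-45, 44, 25) [197.6 273.4] [129.4 230.2] 
(-45, -44, 25) [238.  268.5] [288.  111.2] (-45, -44, 25) [222.7 267.2] [279.9 193. ] 
(-16, 50, 19) [210.7 273.3] [124.4 140. ] (-16, 50, 19) [194.5 266. ] [111.  185.7] 
(-16, -50, 19) [236.  265.9] [276.   95.2] (-16, -50, 19) [222.8 259. ] [280.7 143.9] 
(-65, 68, 6) [211.8 284.5] [130.6 207.2] (-65, 68, 6) [192.8 281.5] [100.8 279.1] 
(65, 68, 6) [197.7 267.4] [ 46.2 104.4] (65, 68, 6) [185.7 245.7] [57.9 64.3] 
sorter [ 477.3 -246.7   80. ]
(array([339.7]), array([223.2]))
(array([357.]), array([223.]))
```

View pics/z1.png

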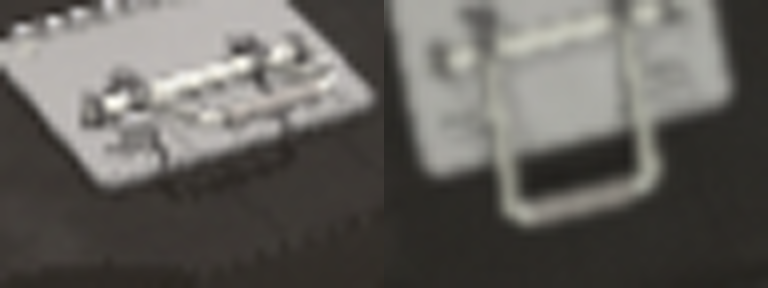

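The scene crop has the bail's bright bar centred near (233.6,274.9) with its shadow below it, and the top crop has it near (211.9,285.4). The bar looks slightly raised, so I'll triangulate.

Run:
```python
from h import *
import pickle
np.set_printoptions(suppress=True,precision=1)
S,T=[pickle.load(open(n+'0.pkl','rb')) for n in('scene','top')]
s=lambda x,y:(x/8+200-.45,y/8+262-.45); t=lambda x,y:((x-384)/8+188-.45,y/8+260-.45)
for n,a,b in[('bar mid',s(269,103),t(577,203)),('barL corner',s(205,118),t(518,213)),('barR corner',s(330,80),t(640,188)),('rod left lug',s(92,112),t(445,65)),('rod mid',s(195,80),t(555,35))]:
    print(n,*tri(S,a,T,b))
```

```text
bar mid [396.5 280.   47.3] 2.101384903310993
barL corner [399.7 306.8  46.3] 1.7577562637068715
barR corner [395.2 252.1  50.8] 3.588693474539242
rod left lug [475.3 328.4  14.3] 1.4377914271794066
rod mid [476.  278.7  14.9] 0.1695817132521462
```

drive_tool([
  [[0, 0, 0], [0, 0, 8.06]],
  [[0, 0, 0], [0, 0, 8.06]],
  [[0, 0, 0], [0, 0, 8.06]],
  [[0, 0, 0], [0, 0, 8.06]],
  [[0, 0, 0], [0, 0, 8.06]],
  [[0, 0, 0], [0, 0, 8.06]],
  [[0, 0, 0], [0, 0, 8.06]],
  [[0, 0, 0], [0, 0, 8.06]],
  [[0, 0, 0], [0, 0, 0]],
], claw=8.5)

```text
clock: 1.0
position: [268.8, 563.9, 230.7]
ee_rot: [0.707, -0.707, 0.0, 0.001]
contact_force: [0.8, -0.4, 0.2]
gripper_width: 85.2
grasp_force: 0.0
```

drive_tool([
  [[3.55, -1.63, 0.6], [0, 0, 0]],
  [[3.55, -1.63, 0.6], [0, 0, 0]],
  [[3.55, -1.63, 0.6], [0, 0, 0]],
  [[3.55, -1.63, 0.6], [0, 0, 0]],
  [[3.55, -1.63, 0.6], [0, 0, 0]],
  [[3.55, -1.63, 0.6], [0, 0, 0]],
  [[3.55, -1.63, 0.6], [0, 0, 0]],
  [[3.55, -1.63, 0.6], [0, 0, 0]],
  [[0, 0, 0], [0, 0, 0]],
  [[0, 0, 0], [0, 0, 0]],
])

```text
clock: 2.0
position: [399.8, 279.6, 183.3]
ee_rot: [0.707, -0.707, 0.0, -0.0]
contact_force: [-0.0, 0.9, 0.2]
gripper_width: 84.8
grasp_force: 0.0
```

Run:
```python
from h import *
import pickle
S=snap('scene','s1.png');T=snap('top','t1.png');pickle.dump((S,T),open('1.pkl','wb'))
def c(d,x,y,w=66,h=50): return cv2.resize(d['img'][y:y+h,x:x+w,::-1],(396,300),interpolation=cv2.INTER_CUBIC)
cv2.imwrite('pics/z2.png',np.vstack([np.hstack([c(S,190,250),c(S,312,197)]),np.hstack([c(T,176,245),c(T,325,195)])]))
```

```text
(no output)
```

View pics/z2.png

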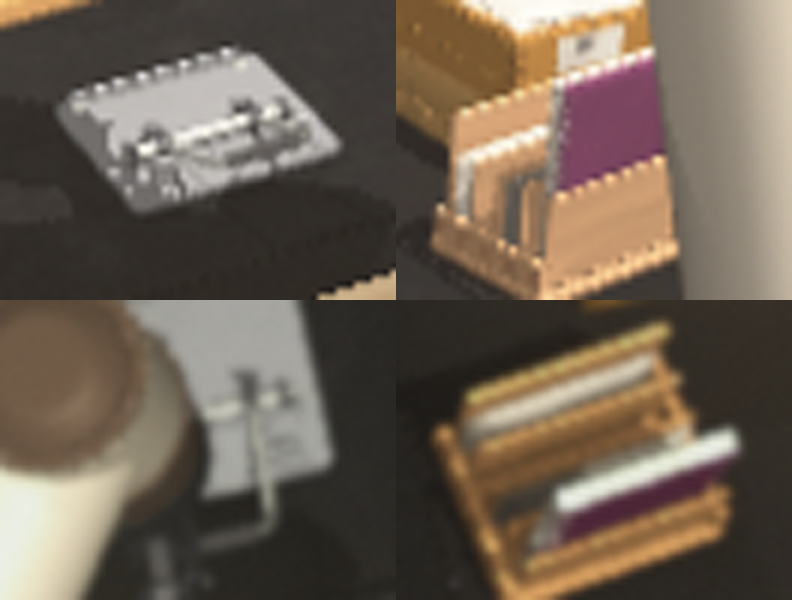

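Run:
```python
from h import *
import pickle
np.set_printoptions(suppress=True,precision=1)
S,T=pickle.load(open('1.pkl','rb'))
s=lambda x,y:((x-396)/6+312-.4,y/6+197-.4); t=lambda x,y:((x-396)/6+325-.4,(y-300)/6+195-.4)
print('pad front TL',*tri(S,s(562,84),T,t(568,512)))
print('rear panel L top',*tri(S,s(462,110),T,t(470,400)))
print('front panel L top',*tri(S,s(555,193),T,t(530,567)))
# pad top by white mask in the top view at z=160
im=cv2.resize(T['img'][195:245,325:391],None,fx=8,fy=8,interpolation=cv2.INTER_CUBIC).astype(int)
m=((im.min(2)>165)).astype(np.uint8); m[:, :]*=1
for c in cv2.findContours(m,0,2)[0]:
    if cv2.contourArea(c)<800: continue
    px=(c[:,0]+.5)/8+[325,195]-.5
    P=np.array([onz(T,u,v,160) for u,v in px])[:,:2].astype(np.float32)
    r=cv2.minAreaRect(P); print(r,cv2.boxPoints(r).round(1).tolist())
for q in [(565,487),(735,432),(740,450),(568,515)]: print(onz(T,*t(*q),160))
print('front panel R top z82',onz(T,*t(725,490),82),'L',onz(T,*t(530,567),82),'rear z107 R,L',onz(T,*t(670,325),107),onz(T,*t(470,392),107))
```

```text
pad front TL [ 441.2 -210.7  159.4] 1.9762148377502229
rear panel L top [ 524.  -188.3  112.6] 5.940550538331224
front panel L top [ 429.  -197.7   88. ] 3.6442655345526815
((452.4975891113281, -258.43072509765625), (12.369821548461914, 102.2721176147461), 6.15264368057251) [[440.8999938964844, -208.3000030517578], [451.79998779296875, -309.8999938964844], [464.1000061035156, -308.6000061035156], [453.20001220703125, -206.89999389648438]]
((505.34307861328125, -230.19461059570312), (6.596336364746094, 91.24039459228516), 6.937256813049316) [[496.6000061035156, -185.3000030517578], [507.6000061035156, -275.8999938964844], [514.0999755859375, -275.1000061035156], [503.1000061035156, -184.5]]
[ 454.2 -213.7  160. ]
[ 461.3 -311.7  160. ]
[ 450.9 -311.3  160. ]
[ 438.9 -210.9  160. ]
front panel R top z82 [ 447.3 -316.8   82. ] L [ 431.3 -197.4   82. ] rear z107 R,L [ 542.2 -308.9  107. ] [ 531.8 -188.3  107. ]
```

drive_tool([
  [[0, 0, 3.8], [0, 0, 0]],
  [[0, 0, 3.8], [0, 0, 0]],
  [[0, 0, 3.8], [0, 0, 0]],
  [[0, 0, 3.6], [0, 0, 0]],
  [[0, 0, 0], [0, 0, 0]],
  [[0, 0, 0], [0, 0, 0]],
])

```text
clock: 2.7
position: [399.6, 281.4, 33.6]
ee_rot: [0.708, -0.706, 0.0, 0.0]
contact_force: [0.8, 0.1, 0.3]
gripper_width: 85.0
grasp_force: 0.0
```

drive_tool([
  [[0, 0, 0], [0, 0, 0]],
  [[0, 0, 0], [0, 0, 0]],
  [[0, 0, 0], [0, 0, 0]],
  [[0, 0, 0], [0, 0, 0]],
  [[0, 0, 0], [0, 0, 0]],
  [[0, 0, 0], [0, 0, 0]],
  [[0, 0, 0], [0, 0, 0]],
  [[0, 0, 0], [0, 0, 0]],
], claw=0.4)

```text
clock: 3.5
position: [396.6, 280.1, 33.2]
ee_rot: [-0.707, 0.707, 0.001, -0.002]
contact_force: [-14.1, 5.1, 5.9]
gripper_width: 7.8
grasp_force: 58.6
```

drive_tool([
  [[0, -0.33, -1.07], [0, 0, 0]],
  [[0, -0.67, -0.98], [0, 0, 0]],
  [[0, -0.81, -0.88], [0, 0, 0]],
  [[0, -0.91, -0.76], [0, 0, 0]],
  [[0, -1.02, -0.63], [0, 0, 0]],
  [[0, -1.09, -0.47], [0, 0, 0]],
  [[0, 0, 0], [0, 0, 0]],
  [[0, 0, 0], [0, 0, 0]],
])

```text
clock: 4.3
position: [447.6, 280.6, 83.5]
ee_rot: [0.707, -0.707, -0.0, -0.0]
contact_force: [-7.2, -0.7, 14.0]
gripper_width: 7.8
grasp_force: 61.3
```

drive_tool([
  [[0, -1.05, -0.52], [0, 0, 0]],
  [[0, -1.17, -0.25], [0, 0, 0]],
  [[0, -1.19, 0.01], [0, 0, 0]],
  [[0, -1.18, 0.18], [0, 0, 0]],
  [[0, 0, 0], [0, 0, 0]],
  [[0, 0, 0], [0, 0, 0]],
])

```text
clock: 4.9
position: [495.0, 280.6, 87.6]
ee_rot: [0.707, -0.707, 0.0, -0.001]
contact_force: [0.4, 0.0, 5.1]
gripper_width: 7.3
grasp_force: 60.7
```

drive_tool([
  [[0, -0.8, 0.25], [0, 0, 0]],
  [[0, -0.5, 0.2], [0, 0, 0]],
  [[0, -0.4, 0.1], [0, 0, 0]],
  [[0, -0.4, 0.1], [0, 0, 0]],
  [[0, 0, 0], [0, 0, 0]],
  [[0, 0, 0], [0, 0, 0]],
  [[0, 0, 0], [0, 0, 0]],
])

```text
clock: 5.6
position: [509.3, 280.4, 82.2]
ee_rot: [0.707, -0.707, -0.002, 0.004]
contact_force: [-23.3, 6.3, 23.0]
gripper_width: 7.2
grasp_force: 63.6
```

drive_tool([
  [[0, 0.5, -0.2], [0, 0, 0]],
  [[0, 0, 0], [0, 0, 0]],
  [[0, 0, 0], [0, 0, 0]],
  [[0, 0, 0], [0, 0, 0]],
  [[0, 0, 0], [0, 0, 0]],
  [[0, 0, 0], [0, 0, 0]],
], claw=8.5)

```text
clock: 6.2
position: [509.9, 280.0, 82.1]
ee_rot: [0.707, -0.707, 0.0, 0.0]
contact_force: [-0.1, -0.1, -0.3]
gripper_width: 84.7
grasp_force: 0.0
```

drive_tool([
  [[0, 0, -3], [0, 0, 0]],
  [[0, 0, -4.5], [0, 0, 0]],
  [[0, 0, -4.5], [0, 0, 0]],
  [[0, 0, -4], [0, 0, 0]],
  [[4, 0, 0], [0, 0, 0]],
  [[4.5, 0, 0], [0, 0, 0]],
  [[4.5, 0, 0], [0, 0, 0]],
  [[4, 0, 0], [0, 0, 0]],
  [[4, 0, 0], [0, 0, 0]],
  [[4, 0, 0], [0, 0, 0]],
  [[0, 0, 0], [0, 0, 0]],
  [[0, 0, 0], [0, 0, 0]],
])

```text
clock: 7.4
position: [509.8, 29.5, 242.5]
ee_rot: [-0.707, 0.708, -0.0, 0.0]
contact_force: [0.1, 0.4, 1.0]
gripper_width: 84.9
grasp_force: 0.0
```

Run:
```python
from h import *
import pickle
S=snap('scene','s2.png');T=snap('top','t2.png');pickle.dump((S,T),open('2.pkl','wb'))
def c(d,x,y,w=66,h=50): return cv2.resize(d['img'][y:y+h,x:x+w,::-1],(396,300),interpolation=cv2.INTER_CUBIC)
cv2.imwrite('pics/z3.png',np.vstack([np.hstack([c(S,190,240),c(S,312,197)]),np.hstack([c(T,176,235),c(T,325,195)])]))
```

```text
(no output)
```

View pics/z3.png

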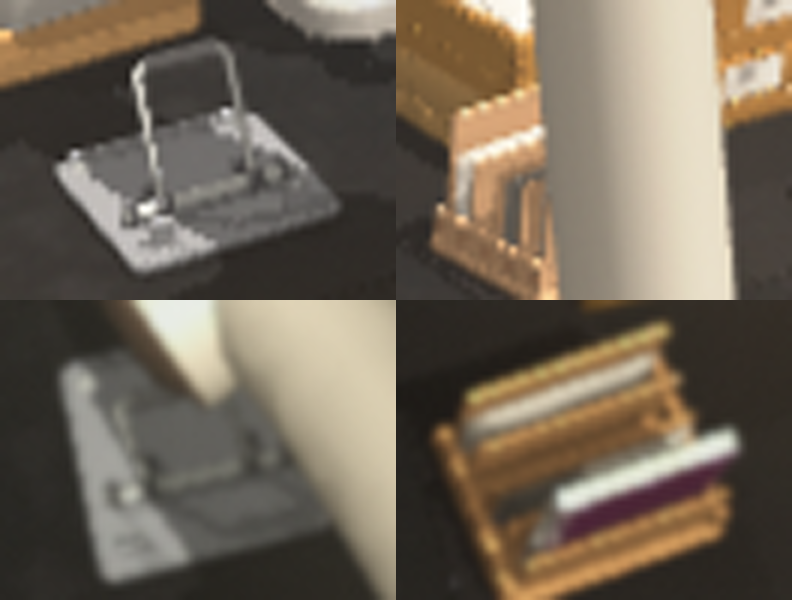

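The bail now stands back at its stop, with its bar at about (221,248) in the scene image, and the pad is unmoved in the sorter. Next is the pad.

drive_tool([
  [[3.61, 0.72, 0], [0, 0, 0]],
  [[3.61, 0.72, 0], [0, 0, 0]],
  [[3.61, 0.72, 0], [0, 0, 0]],
  [[3.61, 0.72, 0], [0, 0, 0]],
  [[3.61, 0.72, 0], [0, 0, 0]],
  [[3.61, 0.72, 0], [0, 0, 0]],
  [[3.61, 0.72, 0], [0, 0, 0]],
  [[3.58, 0.69, 0], [0, 0, 0]],
  [[0, 0, 0], [0, 0, -6.2]],
  [[0, 0, 0], [0, 0, 0]],
  [[0, 0, 0], [0, 0, 0]],
])

```text
clock: 8.6
position: [453.3, -257.3, 242.4]
ee_rot: [0.744, -0.668, -0.0, -0.0]
contact_force: [0.6, -0.0, 0.2]
gripper_width: 85.1
grasp_force: 0.0
```

drive_tool([
  [[0, 0, 3.5], [0, 0, 0]],
  [[0, 0, 3], [0, 0, 0]],
  [[0, 0, 2.5], [0, 0, 0]],
  [[0, 0, 2.4], [0, 0, 0]],
  [[0, 0, 0], [0, 0, 0]],
  [[0, 0, 0], [0, 0, 0]],
])

```text
clock: 9.2
position: [453.5, -257.6, 129.0]
ee_rot: [0.745, -0.667, 0.0, 0.0]
contact_force: [0.9, -0.5, 1.3]
gripper_width: 85.2
grasp_force: 0.0
```

Run:
```python
from h import *
import pickle
S=snap('scene','s3.png');T=snap('top','t3.png');pickle.dump((S,T),open('3.pkl','wb'))
def c(d,x,y,w=66,h=50): return cv2.resize(d['img'][y:y+h,x:x+w,::-1],(396,300),interpolation=cv2.INTER_CUBIC)
cv2.imwrite('pics/z4.png',np.hstack([c(S,320,180),c(T,325,195)]))
```

```text
(no output)
```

View pics/z4.png

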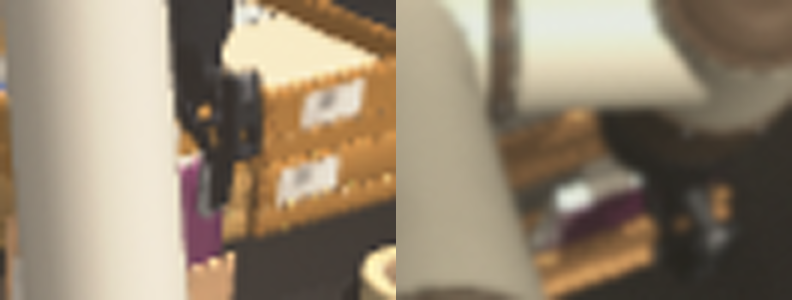

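Run:
```python
from h import *
import pickle
np.set_printoptions(suppress=True,precision=1)
S,T=pickle.load(open('3.pkl','rb'))
for n,P in {'fingerfront tip':(405,-263,142),'outer':(397,-264,142),'padTR front':(447,-310,160),'pad mid front':(447,-259,160),'pad low R z82':(447,-310,84)}.items():
    print(n,(np.array(proj(S,np.array(P)))-(320,180))*6,(np.array(proj(T,np.array(P)))-(325,195))*6+[396,0])
```

```text
fingerfront tip [212.4 210.9] [671.4 256.7]
outer [221.6 215.1] [677.5 270.3]
padTR front [227.9 149.3] [737.6 155. ]
pad mid front [169.  164.7] [647.1 177.3]
pad low R z82 [218.5 250.4] [711.9 190.1]
```

The front finger sits at (212,205) in the scene crop, where it should be, so the grasp is placed right. I'll close and lift.

drive_tool([
  [[0.15, 0, 0], [0, 0, 0]],
  [[0, 0, 0], [0, 0, 0]],
  [[0, 0, 0], [0, 0, 0]],
  [[0, 0, 0], [0, 0, 0]],
  [[0, 0, 0], [0, 0, 0]],
  [[0, 0, 0], [0, 0, 0]],
  [[0, 0, 0], [0, 0, 0]],
  [[0, 0, 0], [0, 0, 0]],
  [[0, 0, 0], [0, 0, 0]],
], claw=0.6)

```text
clock: 10.2
position: [452.8, -259.8, 128.7]
ee_rot: [0.745, -0.668, 0.0, 0.0]
contact_force: [-0.5, -0.2, 3.4]
gripper_width: 9.2
grasp_force: 59.1
```

drive_tool([
  [[0, 0, -0.5], [0, 0, 0]],
  [[0, 0, -1], [0, 0, 0]],
  [[0, 0, -2], [0, 0, 0]],
  [[0, 0, -2], [0, 0, 0]],
  [[0, 0, -2], [0, 0, 0]],
  [[0, 0, -2], [0, 0, 0]],
  [[0, 0, -2], [0, 0, 0]],
  [[0, 0, -1], [0, 0, 0]],
  [[0, 0, 0], [0, 0, 0]],
  [[0, 0, 0], [0, 0, 0]],
])

```text
clock: 11.2
position: [452.4, -259.4, 252.8]
ee_rot: [0.744, -0.668, -0.001, -0.0]
contact_force: [0.1, -0.4, -3.0]
gripper_width: 9.5
grasp_force: 58.6
```

drive_tool([
  [[0, 0, 0], [0, 0, 3.1]],
  [[0, 0, 0], [0, 0, 3.1]],
  [[-1.5, 0, 0], [0, 0, 0]],
  [[-3, 0, 0], [0, 0, 0]],
  [[-4, 0, 0], [0, 0, 0]],
  [[-4, 0, 0], [0, 0, 0]],
  [[-4, 0, 0], [0, 0, 0]],
  [[-4, 0, 0], [0, 0, 0]],
  [[-4, 0, 0], [0, 0, 0]],
  [[-4, 0, 0], [0, 0, 0]],
  [[-4, 0, 0], [0, 0, 0]],
  [[-4, 0, 0], [0, 0, 0]],
])

```text
clock: 12.4
position: [451.3, 107.2, 252.8]
ee_rot: [0.708, -0.706, -0.0, 0.001]
contact_force: [1.3, -0.9, -0.8]
gripper_width: 9.6
grasp_force: 58.5
```

drive_tool([
  [[-4, 0, 0], [0, 0, 0]],
  [[-4, 0, 0], [0, 0, 0]],
  [[-3, 0, 0], [0, 0, 0]],
  [[-1.6, 0, 0], [0, 0, 0]],
  [[-0.8, 0, 0], [0, 0, 0]],
  [[0, 0, 0], [0, 0, 0]],
  [[0, 0, 0], [0, 0, 0]],
  [[0, 0, 0], [0, 0, 0]],
])

```text
clock: 13.2
position: [452.5, 238.2, 253.6]
ee_rot: [-0.707, 0.707, -0.0, -0.0]
contact_force: [0.6, 0.1, -1.3]
gripper_width: 9.7
grasp_force: 58.5
```

Run:
```python
from h import *
import pickle
S=snap('scene','s4.png');T=snap('top','t4.png');pickle.dump((S,T),open('4.pkl','wb'))
def c(d,x,y,w=100,h=75): return cv2.resize(d['img'][y:y+h,x:x+w,::-1],(400,300),interpolation=cv2.INTER_CUBIC)
cv2.imwrite('pics/z5.png',np.hstack([c(S,170,215),c(T,160,220)]))
```

```text
(no output)
```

View pics/z5.png

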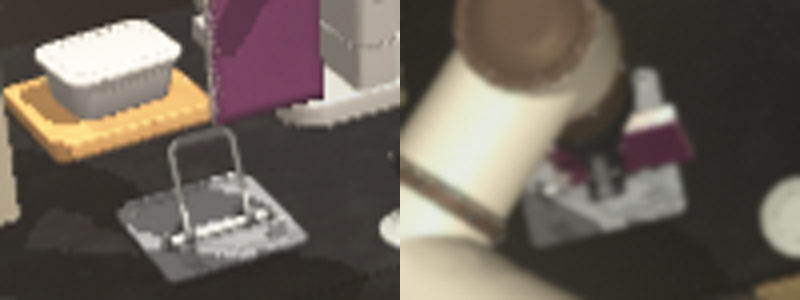

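Run:
```python
from h import *
import pickle
np.set_printoptions(suppress=True,precision=1)
S,T=pickle.load(open('4.pkl','rb'))
for q in [(215,122),(323,97),(208,122)]:
    e,r=ray(S,q[0]/4+170-.4,q[1]/4+215-.4); print(e+r*(447-e[0])/r[0])
# measured edge of purple
m=cv2.inRange(cv2.cvtColor(S['img'],cv2.COLOR_RGB2HSV),(140,60,40),(172,255,255)); m[:, :210]=0;m[300:]=0;m[:,262:]=0
c=max(cv2.findContours(m,0,2)[0],key=cv2.contourArea)[:,0]; print(c.min(0),c.max(0))
for u in (226,235,245): print(u,c[c[:,0]==u][:,1].max())
s=(c[c[:,0]>=0])
P=np.array([ (lambda e,r:(e+r*(447-e[0])/r[0]))(*ray(S,*p)) for p in s]); print(P.min(0),P.max(0)); 
lo=P[(P[:,2]<P[:,2].min()+8)]; print(np.polyfit(lo[:,1],lo[:,2],1))
for z in(150,180,200):
  k=abs(P[:,2]-z)<6; print(z,P[k].min(0),P[k].max(0))
```

```text
[447.  288.2 140.5]
[447.  183.5 136.7]
[447.  294.7 142.3]
[222 201] [250 245]
226 207
235 243
245 203
[447.  184.2 136.1] [447.  288.  285.4]
[  0.  136.4]Traceback (most recent call last):
  File "<stdin>", line 15, in <module>
    return umr_minimum(a, axis, None, out, keepdims, initial, where)
ValueError: zero-size array to reduction operation minimum which has no identity
```

drive_tool([
  [[-2.2, -2.5, 0], [0, 0, 0]],
  [[-2.1, -2.5, 0], [0, 0, 0]],
  [[0, 0, 0], [-5.73, 0, 0]],
  [[0, 0, 0], [-5.73, 0, 0]],
  [[0, 0, 0], [-5.73, 0, 0]],
  [[0, 0, 0], [-5.73, 0, 0]],
  [[0, 0, 0], [0, 0, 0]],
  [[0, 0, 0], [0, 0, 0]],
  [[0, 0, 0], [0, 0, 0]],
])

```text
clock: 14.2
position: [502.2, 282.0, 254.1]
ee_rot: [0.693, -0.693, -0.14, 0.14]
contact_force: [-0.9, 0.4, -2.3]
gripper_width: 9.4
grasp_force: 59.2
```

drive_tool([
  [[0, -0.86, 2.03], [0, 0, 0]],
  [[0, -0.86, 2.03], [0, 0, 0]],
  [[0, -0.86, 2.03], [0, 0, 0]],
  [[0, -0.86, 2.03], [0, 0, 0]],
  [[0, -0.86, 2.03], [0, 0, 0]],
  [[0, 0, 0], [0, 0, 0]],
  [[0, 0, 0], [0, 0, 0]],
  [[0, 0, 0], [0, 0, 0]],
])

```text
clock: 15.0
position: [503.2, 282.9, 145.3]
ee_rot: [0.694, -0.693, -0.14, 0.139]
contact_force: [0.7, -0.7, -1.2]
gripper_width: 9.7
grasp_force: 59.2
```

Run:
```python
from h import *
import pickle
S=snap('scene','s5.png');T=snap('top','t5.png');pickle.dump((S,T),open('5.pkl','wb'))
def c(d,x,y,w=80,h=80): return cv2.resize(d['img'][y:y+h,x:x+w,::-1],(400,400),interpolation=cv2.INTER_CUBIC)
cv2.imwrite('pics/z6.png',np.hstack([c(S,185,220),c(T,170,220)]))
```

```text
(no output)
```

View pics/z6.png

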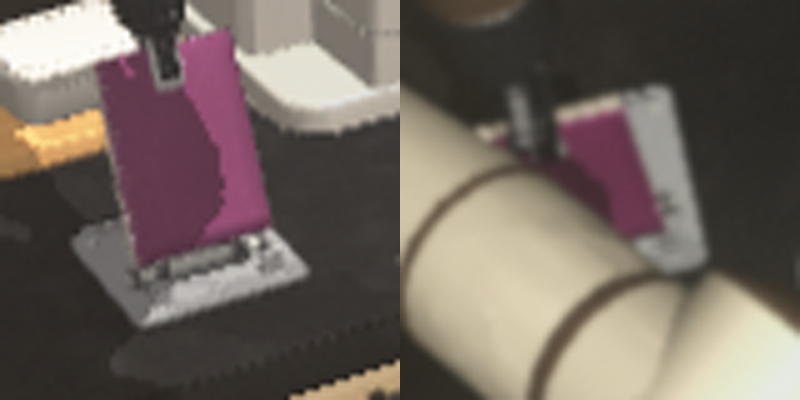

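The pad is tilted and poised over the stand, with its foot edge running from (142,265) to (270,225) in the scene crop. I'll check that against the prediction.

Run:
```python
from h import *
import pickle
np.set_printoptions(suppress=True,precision=1)
S,T=pickle.load(open('5.pkl','rb'))
for y in(228.5,331.5): print((np.array(proj(S,np.array((452.5,y,40))))-(185,220)+.4)*5,(np.array(proj(T,np.array((452.5,y,40))))-(170,220)+.4)*5+[400,0])
for q in [(142,265),(270,226)]:
    e,r=ray(S,q[0]/5+185-.4,q[1]/5+220-.4); print(e+r*(452.5-e[0])/r[0])
# right lower corner in both views
print(tri(S,(270/5+185-.4,226/5+220-.4),T,((662-400)/5+170-.4,232/5+220-.4)))
```

```text
[272.4 226.3] [670.4 230.5]
[140.2 265.3] [522.5 267. ]
[452.5 330.1  39.8]
[452.5 230.4  40.8]
(array([451.5, 232.7,  42.4]), np.float64(3.3502915327748197))
```

drive_tool([
  [[0, -0.39, 0.92], [0, 0, 0]],
  [[0, -0.27, 0.65], [0, 0, 0]],
  [[0, -0.16, 0.37], [0, 0, 0]],
  [[0, -0.08, 0.18], [0, 0, 0]],
  [[0, 0, 0], [0, 0, 0]],
  [[0, 0, 0], [0, 0, 0]],
])

```text
clock: 15.7
position: [502.8, 282.4, 120.3]
ee_rot: [0.693, -0.693, -0.14, 0.14]
contact_force: [-0.1, 0.6, -1.0]
gripper_width: 9.4
grasp_force: 59.2
```

drive_tool([
  [[0, -0.04, 0.09], [0, 0, 0]],
  [[0, -0.04, 0.09], [0, 0, 0]],
  [[0, -0.04, 0.09], [0, 0, 0]],
  [[0, 0, 0], [0, 0, 0]],
  [[0, 0, 0], [0, 0, 0]],
])

```text
clock: 16.2
position: [502.8, 282.4, 117.4]
ee_rot: [0.693, -0.693, -0.14, 0.14]
contact_force: [1.2, 0.5, -0.6]
gripper_width: 9.8
grasp_force: 59.3
```

drive_tool([
  [[0, -0.04, 0.09], [0, 0, 0]],
  [[0, 0, 0], [0, 0, 0]],
  [[0, 0, 0], [0, 0, 0]],
])

```text
clock: 16.5
position: [503.0, 282.4, 117.2]
ee_rot: [0.693, -0.693, -0.14, 0.14]
contact_force: [0.5, 0.2, 6.0]
gripper_width: 9.5
grasp_force: 60.0
```

drive_tool([
  [[0, -0.04, 0.09], [0, 0, 0]],
  [[0, 0, 0], [0, 0, 0]],
  [[0, 0, 0], [0, 0, 0]],
])

```text
clock: 16.8
position: [503.2, 282.4, 117.1]
ee_rot: [0.694, -0.693, -0.14, 0.14]
contact_force: [0.0, 0.4, 8.2]
gripper_width: 9.7
grasp_force: 60.6
```

drive_tool([
  [[0, -0.04, 0.09], [0, 0, 0]],
  [[0, 0, 0], [0, 0, 0]],
  [[0, 0, 0], [0, 0, 0]],
])

```text
clock: 17.1
position: [503.4, 282.4, 117.0]
ee_rot: [0.694, -0.693, -0.14, 0.14]
contact_force: [-0.2, -0.3, 11.9]
gripper_width: 9.5
grasp_force: 61.0
```

drive_tool([
  [[0, -0.21, -0.03], [-1, 0, 0]],
  [[0, -0.21, -0.03], [-1, 0, 0]],
  [[0, 0, 0], [0, 0, 0]],
  [[0, 0, 0], [0, 0, 0]],
])

```text
clock: 17.5
position: [507.3, 282.4, 115.4]
ee_rot: [0.691, -0.69, -0.152, 0.152]
contact_force: [0.2, -0.2, 9.4]
gripper_width: 9.6
grasp_force: 60.8
```

drive_tool([
  [[0, -0.21, 0], [-1, 0, 0]],
  [[0, 0, 0], [0, 0, 0]],
  [[0, 0, 0], [0, 0, 0]],
])

```text
clock: 17.8
position: [508.5, 282.3, 114.7]
ee_rot: [0.69, -0.688, -0.159, 0.159]
contact_force: [-1.3, 0.1, 11.1]
gripper_width: 9.2
grasp_force: 60.7
```

drive_tool([
  [[0, -0.21, 0], [-1, 0, 0]],
  [[0, 0, 0], [0, 0, 0]],
  [[0, 0, 0], [0, 0, 0]],
])

```text
clock: 18.1
position: [508.6, 282.2, 113.5]
ee_rot: [0.688, -0.687, -0.166, 0.167]
contact_force: [-4.9, 0.6, 10.9]
gripper_width: 9.5
grasp_force: 60.5
```

drive_tool([
  [[0, 0, -0.15], [0, 0, 0]],
  [[0, 0, 0], [0, 0, 0]],
  [[0, 0, 0], [0, 0, 0]],
  [[0, 0, 0], [0, 0, 0]],
  [[0, 0, 0], [0, 0, 0]],
  [[0, 0, 0], [0, 0, 0]],
], claw=4.5)

```text
clock: 18.7
position: [511.3, 282.3, 112.5]
ee_rot: [0.688, -0.688, -0.165, 0.165]
contact_force: [-0.3, 0.2, 0.4]
gripper_width: 45.1
grasp_force: 0.0
```

drive_tool([
  [[0, 0, -1], [0, 0, 0]],
  [[0, 0, -2], [0, 0, 0]],
  [[0, 0, -3], [0, 0, 0]],
  [[0, 0, -4], [0, 0, 0]],
  [[0, 0, -4], [0, 0, 0]],
  [[-4, 0, 0], [0, 0, 0]],
  [[-4, 0, 0], [0, 0, 0]],
  [[0, 0, 0], [0, 0, 0]],
  [[0, 0, 0], [0, 0, 0]],
  [[0, 0, 0], [0, 0, 0]],
])

```text
clock: 19.7
position: [574.9, 361.7, 237.9]
ee_rot: [0.688, -0.688, -0.164, 0.165]
contact_force: [-0.1, -0.1, 0.0]
gripper_width: 44.9
grasp_force: 0.0
```

Run:
```python
from h import *
import pickle
S=snap('scene','s6.png');T=snap('top','t6.png');pickle.dump((S,T),open('6.pkl','wb'))
def c(d,x,y,w=80,h=80): return cv2.resize(d['img'][y:y+h,x:x+w,::-1],(400,400),interpolation=cv2.INTER_CUBIC)
cv2.imwrite('pics/z7.png',np.hstack([c(S,185,220),c(T,170,220)]))
```

```text
(no output)
```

View pics/z7.png

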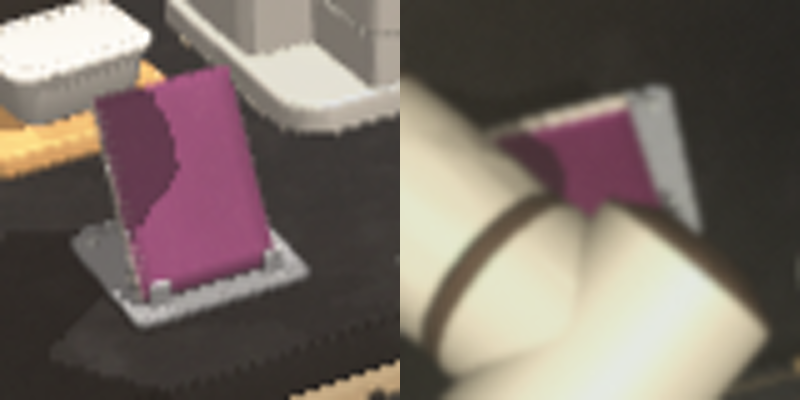

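The pad leans on the stand behind both hooks, with its top-right corner near (228,68) in the scene crop and (628,106) in the top crop. I'll do a quick lean and centring check before handing in.

Run:
```python
from h import *
import pickle
np.set_printoptions(suppress=True,precision=2)
S,T=pickle.load(open('6.pkl','rb'))
P,g=tri(S,(228/5+185-.4,68/5+220-.4),T,((628-400)/5+170-.4,106/5+220-.4)); print(P,g)
print('lean from height',np.arccos(min(1,(P[2]-12)/148)),'foot x front',P[0]-148*np.sin(np.arccos((P[2]-12)/148)))
for q,x in [((97,100),P[0]),((228,68),P[0]),((145,298),450),((272,255),450)]:
    e,r=ray(S,q[0]/5+185-.4,q[1]/5+220-.4); print(q,e+r*(x-e[0])/r[0])
```

```text
[518.72 229.48 139.37] 2.5534384349832715
lean from height 0.5343204750943442 foot x front 443.3469452792385
(97, 100) [518.72 329.7  139.88]
(228, 68) [518.72 228.11 138.76]
(145, 298) [450.   330.46  14.01]
(272, 255) [450.   230.78  17.79]
```

Lean is about 0.5 rad, the pad is centred at y ≈ 279–280 (stand ≈ 280), and it is square. Handing in.

```bash
python3 -c "
from bench import arm
print(arm.job_done())"
```

```text
the job is handed in; nothing more can be done
None
```

I handed the job in at about 20 s: the bail is at its stop, and the pad leans about 0.5 rad on it behind both hooks, centred within about 1 mm, cover to the front and released; no verdict came back.

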